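# Set up an edge bonding on the vacuum plate

### The arm

A 6-joint arm with a two-finger parallel gripper is mounted at the origin on the work surface. World frame = base frame: x ahead of the robot, y to its left, z up, the work surface at z = 0. Lengths are in mm, angles in rad, forces in N, time in s.
With the tool pointing down it reaches from about 350 to 775 mm from the base axis. Payload 7.3 kg.
Tool frame: the origin (TCP) lies at the centre of the arm's flange, where the gripper is bolted on; the fingertips stand 178 mm ahead of it and the grasp point (between the pads) lies 159 mm ahead of it; z points along the fingers, y is the direction in which the jaws open and shut (so a half turn about z gives the same grasp; the last joint's range is limited). The gripper opens to 92 mm and grips with 3 to 60 N. Pads are 19 mm wide; open, the fingers measure 130 mm over their backs; the gripper's body (75 mm by 190 mm) begins 47 mm behind the grasp point.
Start: joints at [-1.431, 0.342, 1.524, -0, 1.275, -0.146], TCP at [148.031, -503.701, 404.741] pointing down, gripper open.
Joint ranges: [-2.53, 2.53], [-0.77, 2.02], [0.04, 2.7], [-1, 4.14], [0.28, 2.66], [-3.11, 3.11]. Speed limits (rad/s): [2.57, 2.57, 3.14, 3.14, 3.14, 3.14].

### API

Orientations are given as [roll, pitch, yaw] about the fixed x, y, z axes, in that order (R = Rz(yaw) Ry(pitch) Rx(roll)).
In Python, from plant import get_obs, capture, close_job gives the robot as it stands. The module is installed in compiled form; this text tells all that it offers.
- The arm moves only by the shell command python3 -m pendant 'ROWS'. ROWS is JSON, a list of rows, each a list of 3 entries, a list of its own where there are three numbers: the shift along the tool's x, y, z in m, then the turn, a rotation vector about the tool's x, y, z in rad, then the finger opening in m, from 0 to 0.0918. In form: [[[tx, ty, tz], [wx, wy, wz], fingers], ...]. A call has 1 to 10 rows; each row is the pose to reach, as a shift and turn from the pose commanded when the call began, along the tool's axes at that moment; what a row does not reach only later rows make up. A row lasts 1/12 s, in which the tool goes at most 41.7 mm and 7.16 degrees, less where a joint would pass 70% of its speed; a pose out of reach is approached as far as the arm can. A call with a gripper value outside its range is refused whole. The fingers move at their own pace and stop on an object; the grip force is fixed at half the most. Time passes only in rows, so rows that repeat a pose let the fingers close. It gives the time, the measured TCP pose, the force and the opening at its end, in the units of the state.
- get_obs(): the state, without advancing time (a new reading comes with each control period).
- capture(name): name is "scene" or "side" or "wrist"; returns a dict with "color" (384x512x3 uint8, red, green, blue), "mtx" (3x3 intrinsics, pixels), "dist" ([k1, k2, p1, p2, k3] as OpenCV has them; the pictures are not rectified), "rvec" (rotation vector, rad) and "tvec" (3), from world to camera coordinates, as OpenCV has them. Camera axes: x right, y down, z forward; pixel columns grow to the right and rows downward; lengths in mm; the calibration is good to about 2 mm. A picture is of the moment at which its call begins. There is no depth.
- close_job(): hands the job in, once; it reports no verdict.
The state is a dict: "time": time; "joint_positions": joint angles; "dq": joint speeds; "tau": joint torques, N m; "tool_pos": TCP position; "tcp_rot": TCP orientation; "contact_force": force on the tool from outside, world axes, zero at the start; "moment": the same for the moment, N m; "grip_width": finger opening in mm.
Only numpy, scipy, OpenCV 4.12 (cv2) and the standard library are available. Lean on these libraries where they do the work, as an engineer would, in place of code of your own. Each camera call takes 0.05 s, during which the arm holds its last target. There are 200 camera calls.

### The job

Get this panel offcut ready for edge bonding: first turn the vacuum knob fully anticlockwise to its stop (off), then lay the aluminium straightedge flat on the vacuum plate, flush along the panel's near long edge with neither end sticking out past the panel's corners. Leaving it flush, stand every steel weight there is upright on the straightedge's flats, and only then turn the vacuum knob fully clockwise to its other stop. Leave the jar among the weights and the tape roll on the panel where they are.

Things in the scene. Friction and masses are not known exactly. Their poses are not given: they have to be found in the camera images.
- vac (a joint): the vacuum knob's angle in rad: 0 at its fully anticlockwise stop (off, seen from above), growing clockwise to 4.4 at its fully clockwise stop (full vacuum). A light friction (0.04 N m) holds it where it is left; starts part-way
- vac_grip (a point): black knob on the grey control box (100 x 100 mm, 45 mm high, fixed). This point: on the knob's upright axis, 82 mm above the bench, at the height to grip, 7 mm below its top. Its grip is a bar 46 mm long along this point's x (turns with the knob; pinch across y), 14 mm thick, 30 mm tall above a round skirt of radius 24 mm; a white mark on top lies towards -x
- panel_edge (a point): fixed dark steel plate 210 (x) by 320 (y) by 12 mm with a plywood panel 140 (x) by 300 (y) by 12 mm on its far part. This point: on the plate's top, 12 mm above the bench, at the foot of the middle of the panel's near long edge. x points into the panel, y along the edge. Bare plate in front of the edge: 70 mm wide; plate's centre at x = +35 mm
- bar_c (a point): straightedge: aluminium bar 260 mm (x) by 50 mm (y), 10 mm thick, 0.4 kg, with a black grip on its middle 56 mm long (x), 14 mm thick (y), from 10 to 36 mm above the underside. This point: its centre, 18 mm above its underside; z up. The flats either side of the grip carry up to two weights each. It may lie either way round. When flush its centre is 25 mm in front of the panel's edge
- bar: the straightedge again: its origin is the centre of its underside, axes as for bar_c
- w1_c (a point): a round steel weight, 44 mm across and 30 mm high, about 0.36 kg, standing on the bench; this point is at its centre, z along its axis, either way up (one of two to four such weights; None if absent)
- w2_c (a point): a round steel weight, 44 mm across and 30 mm high, about 0.36 kg, standing on the bench; this point is at its centre, z along its axis, either way up (one of two to four such weights; None if absent)
- w3_c (a point): a round steel weight, 44 mm across and 30 mm high, about 0.36 kg, standing on the bench; this point is at its centre, z along its axis, either way up (one of two to four such weights; None if absent)
- w4_c (a point): a round steel weight, 44 mm across and 30 mm high, about 0.36 kg, standing on the bench; this point is at its centre, z along its axis, either way up (one of two to four such weights; None if absent)
- jar: a bystander: white jar with black lid, 42 mm across, 65 mm high, standing among the weights; origin at the centre of its underside
- tape: a bystander: paper-coloured roll of tape, 80 mm across, 22 mm high, lying on the panel; origin at the centre of its underside
- w1: the same weight as w1_c: its origin is the centre of its underside
- w2: the same weight as w2_c: its origin is the centre of its underside
- w3: the same weight as w3_c: its origin is the centre of its underside
- w4: the same weight as w4_c: its origin is the centre of its underside

How it is judged:
By the outcome, as a careful person would: the job done as asked, in the order asked, and still so for the second after the job is handed in, with the robot touching nothing.
Of w1, w2, w3, w4 only 2 to 4 are there at a start; the rules pass over those that are not, and their reading is None.
At some moment in a run one of bar, w1, w2, w3, w4 may be knocked a few centimetres aside while the robot is not near it.
It also fails if it takes over 210 s, if anything falls off the work surface, if the arm or the gripper's body presses on something with over 40 N, if the wrist force passes 120 N, or if a joint passes its speed limit or range.

## Working session

There is one attempt and no reset: what is moved stays moved. The work goes in short steps, Python scripts to look and compute and a shell command to move; the robot and the scene stay as the last step left them, time stands still between calls to the robot, and variables do not carry over. Pictures are saved under pics/ and viewed, about 12 in all and at most 16, crops included, and the job is handed in when it is done.

```bash
mkdir -p pics; ls; cat > h.py <<'E'
import numpy as np, cv2
from plant import get_obs, capture
from scipy.spatial.transform import Rotation as R
def snap(name,fn):
    c=capture(name); cv2.imwrite('pics/'+fn,c['color'][:,:,::-1]); np.savez('pics/'+fn+'.npz',**{k:np.array(v) for k,v in c.items()}); return c
def load(fn): return dict(np.load('pics/'+fn+'.npz'))
def ray(c,px,z):
    """world xy on plane z (mm) of pixels"""
    p=cv2.undistortPoints(np.array(px,float).reshape(-1,1,2),c['mtx'],c['dist'],criteria=(3,50,1e-9)).reshape(-1,2) if False else cv2.undistortPoints(np.array(px,float).reshape(-1,1,2),c['mtx'],c['dist']).reshape(-1,2)
    M=cv2.Rodrigues(np.array(c['rvec'],float))[0]; o=-M.T@np.array(c['tvec'],float).ravel()
    d=np.c_[p,np.ones(len(p))]@M
    return (o+d*((z-o[2])/d[:,2])[:,None])[:,:2]
def proj(c,P): return cv2.projectPoints(np.array(P,float).reshape(-1,3),np.array(c['rvec'],float),np.array(c['tvec'],float),c['mtx'],c['dist'])[0].reshape(-1,2)
E
python3 - <<'E'
from h import *
o=get_obs(); print({k:np.round(v,3) for k,v in o.items()})
a=snap('scene','s0.png'); b=snap('side','d0.png'); w=snap('wrist','w0.png')
for c in(a,b,w):
    M=cv2.Rodrigues(np.array(c['rvec'],float))[0]; print(-M.T@np.array(c['tvec']).ravel(),M[2])
E
```

```text
pics
{'time': np.float64(0.0), 'joint_positions': array([-1.431,  0.343,  1.525, -0.   ,  1.275, -0.146]), 'dq': array([-0.001,  0.001, -0.   ,  0.002,  0.   , -0.   ]), 'tau': array([-1.0000e-03, -4.3125e+01, -2.4422e+01,  7.2000e-02,  5.6000e-02,
       -0.0000e+00]), 'tool_pos': array([ 147.99 , -503.565,  404.028]), 'tcp_rot': array([-3.14 , -0.   ,  0.286]), 'contact_force': array([-0.386,  1.527, -0.173]), 'moment': array([ 0.036, -0.007, -0.091]), 'grip_width': np.float64(92.018)}
[1453.67150987   36.84506107  923.99799473] [-0.7149496  -0.01897378 -0.69891849]
[131.68881551 887.35000221 702.19566204] [ 0.38611055 -0.75960593 -0.52337126]
[ 223.74742155 -480.98194388  384.33331731] [-0.28075606 -0.08122117 -0.95633632]
```

View pics/s0.png

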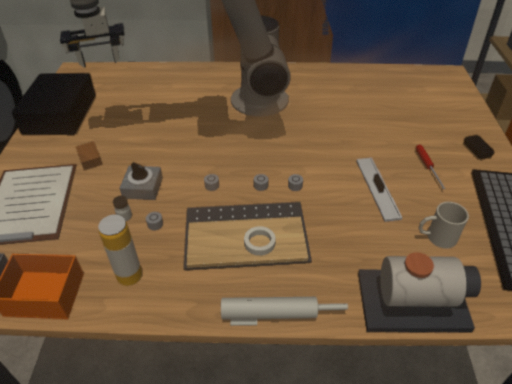

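View pics/d0.png

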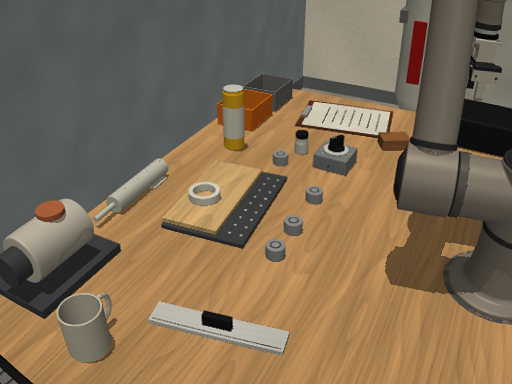

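The scene picture shows four weights at about (212,183), (261,183), (296,183) and (154,220). The jar is at (121,205), the knob at (140,172), the bar around (379,188) and the panel at (185–310,203–268). The side view agrees. I'll take zoomed crops for measuring.

```bash
python3 - <<'E'
from h import *
a=cv2.imread('pics/s0.png'); b=cv2.imread('pics/d0.png')
cv2.imwrite('pics/s0a.png',cv2.resize(a[150:280,105:315],None,fx=3.8,fy=3.8,interpolation=cv2.INTER_CUBIC))
B=cv2.resize(a[150:230,340:420],None,fx=5,fy=5,interpolation=cv2.INTER_CUBIC)
C=cv2.resize(b[120:180,270:370],None,fx=4,fy=4,interpolation=cv2.INTER_CUBIC)
D=np.zeros((400,800,3),np.uint8);D[:,:400]=B;D[:240,400:]=C
cv2.imwrite('pics/s0b.png',D)
E
```

```text
(no output)
```

View pics/s0a.png

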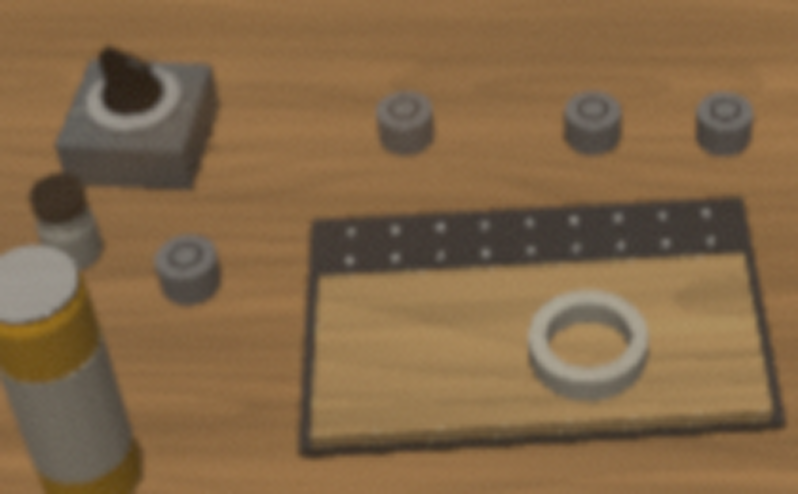

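View pics/s0b.png

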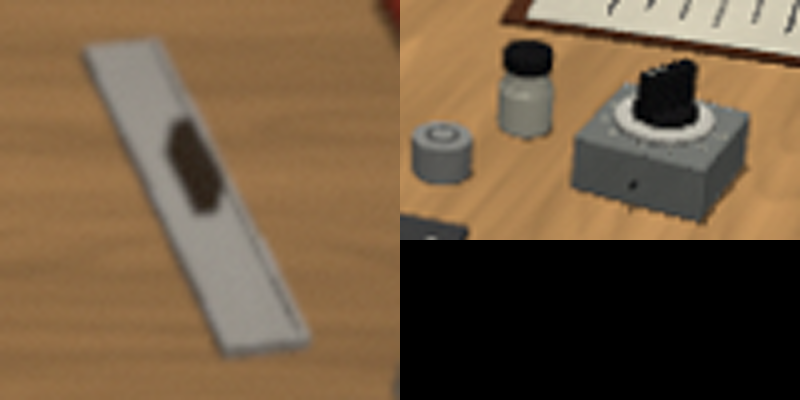

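The crops show the knob bar running from upper left to lower right in the scene view, four weight tops, and clear plate and bar corners. Next I'll turn these into positions.

```bash
cat >> h.py <<'E'
def un(p,off,s): return np.array(off)+(np.array(p,float)+.5)/s-.5
E
python3 - <<'E'
from h import *
np.set_printoptions(precision=1,suppress=True)
c=load('s0.png'); d=load('d0.png')
A=lambda p:un(p,(105,150),3.8); B=lambda p:un(p,(340,150),5); C=lambda p:un(np.array(p)-[400,0],(270,120),4)
pl=ray(c,A([(313,220),(743,198),(785,425),(303,455)]),12);print('plate',pl,pl.mean(0),np.linalg.norm(np.diff(pl,axis=0),axis=1))
pa=ray(c,A([(318,273),(745,252),(772,412),(312,442)]),24);print('panel',pa,np.linalg.norm(np.diff(pa,axis=0),axis=1))
print('w',ray(c,A([(405,105),(593,105),(725,107),(187,255)]),30))
print('w side',ray(d,[(314.5,190),(293,221),(275.5,245.5)],30), ray(d,C([(442,133)]),30))
b=ray(c,B([(85,47),(160,38),(308,338),(225,352)]),10);print('bar',b,b.mean(0),np.linalg.norm(np.diff(b,axis=0),axis=1))
bs=ray(d,[(160,304.5),(287.5,333),(281,350),(150,318.5)],10);print('bar side',bs,bs.mean(0))
print('barangle',np.degrees(np.arctan2(*(b[0]+b[1]-b[2]-b[3])[::-1])),np.degrees(np.arctan2(*(bs[0]+bs[3]-bs[1]-bs[2])[::-1])))
print('box scene',ray(c,A([(92,60),(213,65),(193,155),(60,150)]),45))
print('box side',ray(d,C([(630,86),(748,113),(705,172),(576,137)]),45))
print('knobtop scene',ray(c,A([(108,50),(155,85)]),89),'side',ray(d,C([(645,72),(692,63)]),89))
print('jar',ray(c,A([(60,188)]),65),ray(d,C([(528,52)]),65))
E
```

```text
plate [[ 571.5 -186.1]
 [ 542.2  130. ]
 [ 752.2  149. ]
 [ 783.3 -164.2]] [662.3 -17.8] [317.4 210.8 314.7]
panel [[ 634.8 -172.6]
 [ 608.4  127.9]
 [ 751.   139.6]
 [ 781.7 -157.1]] [301.7 143.1 298.3]
w [[ 464.4 -127.4]
 [ 461.6   17.1]
 [ 461.8  118.5]
 [ 625.2 -266.5]]
w side [[ 466.1 -131.7]
 [ 463.1   16.7]
 [ 461.9  116.8]] [[ 625.3 -274.7]]
bar [[347.8 314.9]
 [337.8 363.6]
 [594.8 405.8]
 [606.  357.9]] [471.6 360.5] [ 49.7 260.4  49.2]
bar side [[594.1 361.6]
 [346.8 314.8]
 [341.2 355.9]
 [589.5 400.8]] [467.9 358.2]
barangle -170.60980123729644 10.491647057961433
box scene [[ 433.  -375.8]
 [ 437.4 -279.1]
 [ 538.8 -275.9]
 [ 535.4 -376.4]]
box side [[ 520.3 -380.1]
 [ 429.3 -378.9]
 [ 430.9 -279.7]
 [ 527.8 -286.5]]
knobtop scene [[ 472.4 -345.7]
 [ 511.3 -302. ]] side [[ 492.2 -320.9]
 [ 467.  -350.2]]
jar [[ 595.2 -357.6]] [[ 594.6 -359.7]]
```

```bash
cat >> h.py <<'E'
def go(x,y,z,yawdeg):
    """shift (m, tool axes) and turn about tool z to bring the grasp point to x,y,z with yaw"""
    o=get_obs(); M=R.from_euler('xyz',o['tcp_rot']); p=np.array(o['tool_pos'])+159*M.apply([0,0,1])
    s=M.inv().apply(np.array([x,y,z])-p)/1000
    yaw=np.degrees(o['tcp_rot'][2]); t=-((yawdeg-yaw+180)%360-180)
    T=M.inv()*R.from_euler('xyz',[np.pi,0,np.radians(yawdeg)])
    # TCP shift for a tool made plumb: grasp offset straight down
    s=M.inv().apply(np.array([x,y,z+159.])-np.array(o['tool_pos']))/1000
    print('t=%.1f now grasp'%o['time'],p.round(1),'yaw %.1f'%yaw,'q6 %.2f'%o['joint_positions'][5],'| shift',s.round(4),'rotvec',T.as_rotvec().round(4),'turn z rad %.3f'%np.radians(t))
E
python3 -c "
from h import *
go(483,-328,150,48.5)
c=load('s0.png');print(ray(c,un([(588,330)],(105,150),3.8),46))"
```

```text
t=0.1 now grasp [ 148.  -503.4  245.2] yaw 16.4 q6 -0.15 | shift [ 0.3709 -0.074   0.0954] rotvec [-1.000e-03 -5.000e-04 -5.607e-01] turn z rad -0.561
[[702.01873726  18.65397813]]
```

```bash
python3 -m pendant '[[[0.371,-0.074,0.03],[0,0,-0.561],0.06],[[0.371,-0.074,0.03],[0,0,-0.561],0.06],[[0.371,-0.074,0.03],[0,0,-0.561],0.06],[[0.371,-0.074,0.03],[0,0,-0.561],0.06],[[0.371,-0.074,0.03],[0,0,-0.561],0.06],[[0.371,-0.074,0.03],[0,0,-0.561],0.06],[[0.371,-0.074,0.03],[0,0,-0.561],0.06],[[0.371,-0.074,0.03],[0,0,-0.561],0.06],[[0.371,-0.074,0.096],[0,0,-0.561],0.06],[[0.371,-0.074,0.096],[0,0,-0.561],0.06]]'
python3 -m pendant '[[[0,0,0],[0,0,0],0.06],[[0,0,0],[0,0,0],0.06],[[0,0,0],[0,0,0],0.06],[[0,0,0],[0,0,0],0.06]]'
python3 - <<'E'
from h import *
go(483,-328,150,48.5)
c=snap('wrist','w1.png')
print(proj(c,[[483,-328,89],[483,-328,59]]))
E
```

```text
time: 0.98
tool_pos: [485.2, -326.9, 309.4]
tcp_rot: [3.137, 0.0, 0.849]
contact_force: [-0.3, -0.3, -1.2]
grip_width: 60.0
time: 1.32
tool_pos: [482.6, -329.2, 310.7]
tcp_rot: [3.138, 0.0, 0.846]
contact_force: [0.3, -1.0, 0.4]
grip_width: 60.0
t=1.3 now grasp [ 482.9 -329.6  151.7] yaw 48.4 q6 -0.00 | shift [ 0.0012 -0.0005  0.0017] rotvec [ 0.0031  0.0004 -0.0009] turn z rad -0.001
[[256.75521339 208.74806923]
 [256.77061078 196.1329026 ]]
```

View pics/w1.png

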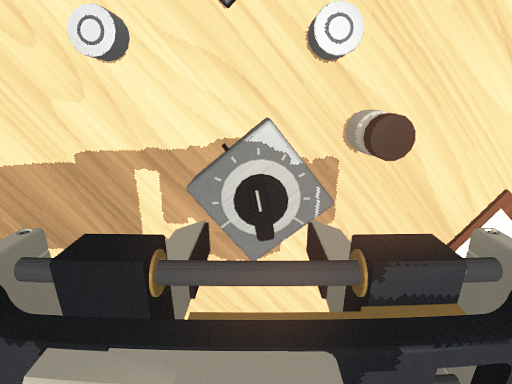

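The wrist view shows the knob. Its white mark runs from (256,190) to (260,210) and the bar's lower end is at about (265,237), roughly 11° off the tool's x axis.

```bash
python3 - <<'E'
from h import *
np.set_printoptions(precision=1,suppress=True)
c=load('w1.png')
k=ray(c,[(256,190),(260,210),(265,238)],89);print(k,np.degrees(np.arctan2(*(k[0]-k[2])[::-1])))
print('box',ray(c,[(267,118),(333,203),(188,187)],45),'skirt c',ray(c,[(260,200)],59))
print('w',ray(c,[(91,29),(339,27)],30),'jar',ray(c,[(390,136)],65))
im=cv2.imread('pics/w1.png')
cv2.imwrite('pics/w1c.png',cv2.resize(im[105:265,180:340],None,fx=3.5,fy=3.5,interpolation=cv2.INTER_CUBIC))
E
```

```text
[[ 492.5 -316.5]
 [ 484.2 -330.4]
 [ 471.5 -350.7]] 58.45101672551772
box [[ 532.5 -285.3]
 [ 528.  -383.3]
 [ 439.1 -283.7]] skirt c [[ 482.7 -332.5]]
w [[ 470.5 -129.8]
 [ 627.  -269.6]] jar [[ 597.5 -359.5]]
```

View pics/w1c.png

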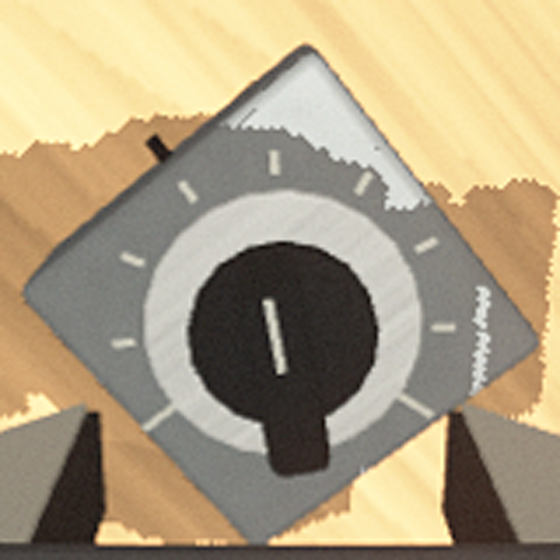

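The mark points near mid-scale, so I need about 2.1 rad anticlockwise. Now descend and grip.

```bash
python3 -c "
from h import *
go(483.5,-331.5,82,58.5)"
```

```text
t=1.4 now grasp [ 482.9 -329.6  151.8] yaw 48.4 q6 -0.00 | shift [-0.001   0.002   0.0698] rotvec [ 0.0034  0.0005 -0.1758] turn z rad -0.176
```

```bash
python3 -m pendant '[[[-0.001,0.002,0],[0,0,-0.176],0.06],[[-0.001,0.002,0],[0,0,-0.176],0.06],[[-0.001,0.002,0.03],[0,0,-0.176],0.06],[[-0.001,0.002,0.05],[0,0,-0.176],0.06],[[-0.001,0.002,0.069],[0,0,-0.176],0.06],[[-0.001,0.002,0.069],[0,0,-0.176],0.06],[[-0.001,0.002,0.069],[0,0,-0.176],0.03]]'
python3 -m pendant '[[[0,0,0],[0,0,0],0.005],[[0,0,0],[0,0,0],0.005],[[0,0,0],[0,0,0],0.005],[[0,0,0],[0,0,0],0.005],[[0,0,0],[0,0,0],0.005],[[0,0,0],[0,0,0],0.005]]'
python3 -c "
from h import *
go(483.5,-331.5,82,58.5);o=get_obs();print(o['contact_force'],o['moment'])"
```

```text
time: 1.95
tool_pos: [483.4, -331.0, 240.6]
tcp_rot: [3.141, 0.0, 1.022]
contact_force: [0.4, -0.3, -0.2]
grip_width: 56.6
time: 2.45
tool_pos: [483.9, -330.2, 240.2]
tcp_rot: [3.141, 0.0, 1.023]
contact_force: [-0.9, 0.3, 0.6]
grip_width: 17.9
t=2.5 now grasp [ 484.  -330.3   81.2] yaw 58.6 q6 -0.18 | shift [-0.0013  0.0003 -0.0008] rotvec [0.0006 0.0002 0.0019] turn z rad 0.002
[-0.87670423  0.26444349  0.64193011] [-0.02083714 -0.01388961 -0.02321966]
```

```bash
python3 -m pendant '[[[0,0,0],[0,0,0],0.005],[[0,0,0],[0,0,0],0.005],[[0,0,0],[0,0,0],0.005]]'
python3 -m pendant '[[[0,0,0],[0,0,-0.1],0.005],[[0,0,0],[0,0,-0.2],0.005],[[0,0,0],[0,0,-0.3],0.005],[[0,0,0],[0,0,-0.4],0.005],[[0,0,0],[0,0,-0.5],0.005],[[0,0,0],[0,0,-0.6],0.005],[[0,0,0],[0,0,-0.7],0.005],[[0,0,0],[0,0,-0.8],0.005],[[0,0,0],[0,0,-0.9],0.005],[[0,0,0],[0,0,-1.0],0.005]]'
python3 -m pendant '[[[0,0,0],[0,0,-0.1],0.005],[[0,0,0],[0,0,-0.2],0.005],[[0,0,0],[0,0,-0.3],0.005],[[0,0,0],[0,0,-0.4],0.005],[[0,0,0],[0,0,-0.5],0.005],[[0,0,0],[0,0,-0.6],0.005],[[0,0,0],[0,0,-0.7],0.005],[[0,0,0],[0,0,-0.8],0.005],[[0,0,0],[0,0,-0.9],0.005],[[0,0,0],[0,0,-0.9],0.005]]'
python3 -c "
from h import *
o=get_obs();print(o['contact_force'],o['moment'],o['tcp_rot'],o['grip_width'])"
```

```text
time: 2.7
tool_pos: [484.3, -330.4, 240.1]
tcp_rot: [3.14, 0.0, 1.023]
contact_force: [2.5, 0.1, 1.7]
grip_width: 14.1
time: 3.53
tool_pos: [481.8, -330.5, 240.1]
tcp_rot: [-3.136, -0.004, 2.028]
contact_force: [-13.6, -1.8, 9.2]
grip_width: 13.8
time: 4.37
tool_pos: [480.2, -332.7, 240.1]
tcp_rot: [-3.137, -0.009, 2.928]
contact_force: [-21.6, -12.4, 9.1]
grip_width: 13.5
[-21.56864943 -12.44493552   9.07259485] [-2.02614994  3.42523962  0.042016  ] [-3.13688908 -0.00867995  2.92842553] 13.545921380271082
```

Lateral force is building because the grasp sits a few mm off the axis. I'll release, recentre and finish.

```bash
python3 -m pendant '[[[0,0,0],[0,0,0],0.04],[[0,0,0],[0,0,0],0.04],[[0,0,0],[0,0,0],0.04],[[0,0,0],[0,0,0],0.04]]'
python3 -c "
from h import *
go(482.8,-333.5,82,168)
o=get_obs();print(o['contact_force'],o['moment'],o['tcp_rot'],o['grip_width'])"
```

```text
time: 4.7
tool_pos: [483.9, -329.9, 239.7]
tcp_rot: [3.141, -0.0, 2.923]
contact_force: [0.8, 0.4, 0.4]
grip_width: 35.8
t=4.7 now grasp [ 483.9 -329.8   80.7] yaw 167.5 q6 -2.08 | shift [ 0.0003 -0.0037 -0.0013] rotvec [ 0.0005 -0.0005 -0.0092] turn z rad -0.009
[0.81284492 0.37201078 0.37912969] [ 0.10523264 -0.11783476  0.00255251] [ 3.14110525e+00 -4.67354247e-04  2.92298454e+00] 35.7947491865305
```

```bash
python3 -m pendant '[[[0,-0.0037,0],[0,0,0],0.04],[[0,-0.0037,0],[0,0,0],0.005],[[0,-0.0037,0],[0,0,0],0.005],[[0,-0.0037,0],[0,0,0],0.005],[[0,-0.0037,0],[0,0,0],0.005],[[0,-0.0037,0],[0,0,0],0.005],[[0,-0.0037,0],[0,0,-0.05],0.005],[[0,-0.0037,0],[0,0,-0.1],0.005],[[0,-0.0037,0],[0,0,-0.15],0.005]]'
python3 -c "
from h import *
o=get_obs();print(o['contact_force'],o['moment'],o['tcp_rot'],o['grip_width'])"
python3 -m pendant '[[[0,0,0],[0,0,-0.03],0.005],[[0,0,0],[0,0,-0.06],0.005],[[0,0,0],[0,0,-0.09],0.005],[[0,0,0],[0,0,-0.12],0.005],[[0,0,0],[0,0,-0.12],0.005]]'
python3 -c "
from h import *
o=get_obs();print(o['contact_force'],o['moment'],o['tcp_rot'],o['grip_width'])"
```

```text
time: 5.45
tool_pos: [483.0, -334.1, 239.9]
tcp_rot: [-3.141, 0.0, 3.075]
contact_force: [-1.1, -1.8, -0.7]
grip_width: 14.1
[-1.09770374 -1.75988571 -0.67088313] [-0.19514286 -0.04274167 -0.00519806] [-3.14104592e+00  6.52354852e-05  3.07510391e+00] 14.0972477589251
time: 5.87
tool_pos: [482.9, -334.2, 239.8]
tcp_rot: [-3.142, 0.0, -3.091]
contact_force: [-1.1, -1.1, -0.7]
grip_width: 14.6
[-1.09516591 -1.08697709 -0.68247593] [-0.22580999  0.07618141 -0.83919182] [-3.14151945e+00  3.63960114e-05 -3.09122278e+00] 14.632688521291843
```

The moment of −0.84 N m shows the anticlockwise stop was reached. The total turn was about 2.1 rad, as the dial predicted. Release, lift and go to the bar.

```bash
python3 -m pendant '[[[0,0,0],[0,0,0.03],0.005],[[0,0,0],[0,0,0.06],0.04],[[0,0,0],[0,0,0.06],0.04],[[0,0,0],[0,0,0.06],0.04],[[0,0,0],[0,0,0.06],0.04],[[0,0,-0.04],[0,0,0.06],0.06],[[0,0,-0.08],[0,0,0.06],0.06],[[0,0,-0.1],[0,0,0.06],0.06],[[0,0,-0.1],[0,0,0.06],0.06]]'
python3 - <<'E'
from h import *
go(470,359.5,120,190.3)
c=snap('wrist','w2.png'); im=cv2.imread('pics/w2.png')
cv2.imwrite('pics/w2c.png',cv2.resize(im[60:300,120:400],None,fx=1.5,fy=1.5,interpolation=cv2.INTER_CUBIC))
E
```

```text
time: 6.62
tool_pos: [484.0, -334.4, 345.5]
tcp_rot: [-3.135, 0.008, 3.134]
contact_force: [0.5, 0.4, 0.2]
grip_width: 58.6
t=6.6 now grasp [ 485.1 -335.5  186.5] yaw 179.5 q6 -2.30 | shift [0.02   0.6942 0.0616] rotvec [-0.0075  0.0069 -0.1877] turn z rad -0.188
```

View pics/w2c.png

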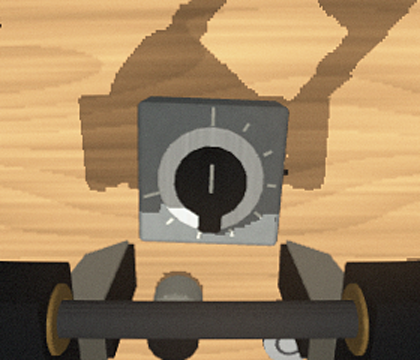

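The knob's mark now points at the first dial tick, which is off. Moving to the bar.

```bash
python3 -m pendant '[[[0.01,0.37,0],[0,0,-0.094],0.06],[[0.01,0.37,0],[0,0,-0.094],0.06],[[0.01,0.37,0],[0,0,-0.094],0.06],[[0.01,0.37,0],[0,0,-0.094],0.06],[[0.01,0.37,0],[0,0,-0.094],0.06],[[0.01,0.37,0],[0,0,-0.094],0.06],[[0.01,0.37,0],[0,0,-0.094],0.06],[[0.01,0.37,0],[0,0,-0.094],0.06],[[0.01,0.37,0],[0,0,-0.094],0.06],[[0.01,0.37,0],[0,0,-0.094],0.06]]'
python3 -c "
from h import *
go(470,359.5,170,190.3)"
```

```text
time: 7.5
tool_pos: [475.0, 41.6, 338.5]
tcp_rot: [3.139, -0.003, -3.051]
contact_force: [-0.5, -0.6, -1.1]
grip_width: 59.9
t=7.5 now grasp [474.5  42.  179.5] yaw -174.8 q6 -1.74 | shift [-0.0239  0.317   0.0102] rotvec [ 0.0026 -0.0028 -0.0888] turn z rad -0.089
```

```bash
python3 -m pendant '[[[-0.024,0.322,0.0],[0,0,-0.089],0.05],[[-0.024,0.322,0.0],[0,0,-0.089],0.05],[[-0.024,0.322,0.0],[0,0,-0.089],0.05],[[-0.024,0.322,0.0],[0,0,-0.089],0.05],[[-0.024,0.322,0.0],[0,0,-0.089],0.05],[[-0.024,0.322,0.0],[0,0,-0.089],0.05],[[-0.024,0.322,0.0],[0,0,-0.089],0.05],[[-0.024,0.322,0.0],[0,0,-0.089],0.05],[[-0.024,0.322,0.0],[0,0,-0.089],0.05],[[-0.024,0.322,0.0],[0,0,-0.089],0.05]]'
python3 -m pendant '[[[0,0,0],[0,0,0],0.05],[[0,0,0],[0,0,0],0.05],[[0,0,0],[0,0,0],0.05]]'
python3 -c "
from h import *
go(470,359.5,31,190.3)
c=snap('wrist','w3.png'); s=snap('scene','s3.png')"
```

```text
time: 8.33
tool_pos: [472.1, 360.3, 337.7]
tcp_rot: [-3.14, -0.003, -2.964]
contact_force: [-0.2, -0.2, 0.1]
grip_width: 49.8
time: 8.58
tool_pos: [473.2, 357.8, 339.6]
tcp_rot: [-3.141, -0.001, -2.969]
contact_force: [0.7, -0.6, 0.2]
grip_width: 49.9
t=8.6 now grasp [473.1 357.7 180.6] yaw -170.1 q6 -1.22 | shift [0.0027 0.0023 0.1496] rotvec [-0.0005 -0.0007 -0.0072] turn z rad -0.007
```

View pics/w3.png

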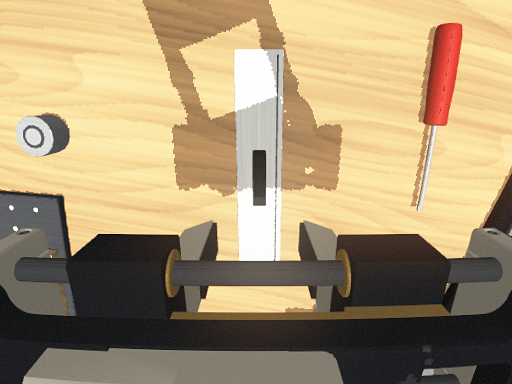

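The wrist view shows the bar's far end corners at (235,50) and (282,50). Its grip top is at (252–265,150–206), and the bar is aligned with the tool.

```bash
python3 - <<'E'
from h import *
np.set_printoptions(precision=1,suppress=True)
c=load('w3.png')
e=ray(c,[(235,50),(282,50)],10); l=ray(c,[(235,50),(239,255),(282,50),(280,255)],10)
print('end',e,np.linalg.norm(e[0]-e[1]),'dirs',[np.degrees(np.arctan2(*(l[i]-l[i+1])[::-1])) for i in(0,2)])
d=l[0]-l[1]+l[2]-l[3]; d/=np.linalg.norm(d); print('centre from end',e.mean(0)-130*d, 'ang',np.degrees(np.arctan2(d[1],d[0])))
g=ray(c,[(252,151),(266,151),(265,205),(253,205)],36);print('grip',g,g.mean(0))
print('w',ray(c,[(36,135)],30),ray(load('s0.png'),[(235,195)],0))
a=cv2.imread('pics/s0.png');b=cv2.imread('pics/s3.png')
cv2.imwrite('pics/s3c.png',cv2.resize(b[150:280,105:315],None,fx=3.8,fy=3.8,interpolation=cv2.INTER_CUBIC))
for n,p in dict(w1=(212,183),w2=(261,183),w3=(296,183),w4=(154,220),bar=(379,188)).items():
    x,y=p; print(n,np.abs(a[y-10:y+11,x-10:x+11].astype(int)-b[y-10:y+11,x-10:x+11]).mean())
go(470,359.5,31,190.3)
E
```

```text
end [[348.6 312.9]
 [340.6 359.4]] 47.25211953621873 dirs [np.float64(-170.20481920574073), np.float64(-169.41257354351765)]
centre from end [472.5 359.1] ang -169.80869142222497
grip [[442.6 346.5]
 [440.2 360.4]
 [497.1 369.7]
 [499.2 357.1]] [469.8 358.4]
w [[464.1 119.2]] [[506.5 -56.4]]
w1 3.2713529856387
w2 3.0975056689342404
w3 2.8427815570672714
w4 2.82161753590325
bar 19.05442176870748
t=8.7 now grasp [473.2 358.  180.9] yaw -170.1 q6 -1.22 | shift [0.  0.  0.1] rotvec [-0.  0. -0.] turn z rad -0.007
```

```bash
python3 -m pendant '[[[0.002,0.0014,0.04],[0,0,-0.004],0.05],[[0.002,0.0014,0.08],[0,0,-0.004],0.05],[[0.002,0.0014,0.11],[0,0,-0.004],0.05],[[0.002,0.0014,0.135],[0,0,-0.004],0.05],[[0.002,0.0014,0.148],[0,0,-0.004],0.05],[[0.002,0.0014,0.148],[0,0,-0.004],0.05],[[0.002,0.0014,0.148],[0,0,-0.004],0.05]]'
python3 -m pendant '[[[0,0,0],[0,0,0],0.005],[[0,0,0],[0,0,0],0.005],[[0,0,0],[0,0,0],0.005],[[0,0,0],[0,0,0],0.005],[[0,0,0],[0,0,0],0.005],[[0,0,0],[0,0,0],0.005],[[0,0,0],[0,0,0],0.005]]'
python3 -m pendant '[[[0,0,-0.01],[0,0,0],0.005],[[0,0,-0.03],[0,0,0],0.005],[[0,0,-0.06],[0,0,0],0.005],[[0,0,-0.09],[0,0,0],0.005],[[0,0,-0.1],[0,0,0],0.005]]'
python3 -c "
from h import *
import math
th=math.radians(5.3);X=np.array([math.cos(th),math.sin(th)])
p=np.array([625,-22])-(25+12)*X;print(p)
go(p[0],p[1],120,95.3)"
```

```text
time: 9.27
tool_pos: [470.9, 359.7, 191.6]
tcp_rot: [-3.141, -0.001, -2.964]
contact_force: [-0.4, -0.8, 0.3]
grip_width: 50.5
time: 9.85
tool_pos: [470.8, 359.9, 192.3]
tcp_rot: [-3.141, 0.0, -2.963]
contact_force: [0.3, -3.3, 4.5]
grip_width: 13.7
time: 10.27
tool_pos: [471.2, 360.7, 296.0]
tcp_rot: [3.139, 0.006, -2.963]
contact_force: [1.0, 1.0, -3.6]
grip_width: 13.6
[588.15818617 -25.41771174]
t=10.3 now grasp [472.  361.3 137. ] yaw -169.8 q6 -1.23 | shift [-0.0465 -0.4008  0.0164] rotvec [0.0063 0.0023 1.6567] turn z rad 1.657
```

```bash
python3 -m pendant '[[[-0.023,-0.1,0],[0,0,0.12],0.005],[[-0.023,-0.2,0],[0,0,0.24],0.005],[[-0.023,-0.2,0],[0,0,0.36],0.005],[[-0.023,-0.2,0],[0,0,0.48],0.005],[[-0.023,-0.2,0],[0,0,0.6],0.005],[[-0.023,-0.2,0],[0,0,0.72],0.005],[[-0.023,-0.2,0],[0,0,0.84],0.005],[[-0.023,-0.2,0],[0,0,0.9],0.005]]'
python3 -c "
from h import *
go(588,-25.4,130,95.3)"
```

```text
time: 10.93
tool_pos: [528.6, 166.4, 290.8]
tcp_rot: [-3.14, -0.001, 2.411]
contact_force: [-0.3, -0.0, -4.7]
grip_width: 13.9
t=10.9 now grasp [528.3 166.4 131.8] yaw 138.2 q6 -0.67 | shift [-0.1721 -0.1033  0.0017] rotvec [-0.0018 -0.0009  0.7482] turn z rad 0.748
```

```bash
python3 -m pendant '[[[-0.172,-0.103,0],[0,0,0.12],0.005],[[-0.172,-0.103,0],[0,0,0.24],0.005],[[-0.172,-0.103,0],[0,0,0.36],0.005],[[-0.172,-0.103,0],[0,0,0.48],0.005],[[-0.172,-0.103,0],[0,0,0.6],0.005],[[-0.172,-0.103,0],[0,0,0.748],0.005],[[-0.172,-0.103,0],[0,0,0.748],0.005],[[-0.172,-0.103,0],[0,0,0.748],0.005]]'
python3 -m pendant '[[[0,0,0],[0,0,0],0.005],[[0,0,0],[0,0,0],0.005]]'
python3 -c "
from h import *
go(588,-25.4,60,95.3)
snap('wrist','w4.png')"
```

```text
time: 11.6
tool_pos: [589.3, -23.5, 290.7]
tcp_rot: [-3.139, -0.001, 1.673]
contact_force: [0.3, 0.1, -3.6]
grip_width: 14.0
time: 11.77
tool_pos: [589.4, -22.3, 291.6]
tcp_rot: [-3.141, -0.0, 1.676]
contact_force: [0.1, 0.7, -5.3]
grip_width: 13.8
t=11.8 now grasp [589.3 -22.3 132.6] yaw 96.0 q6 -0.27 | shift [-0.003  -0.0017  0.0726] rotvec [-0.0008 -0.0003  0.0128] turn z rad 0.013
```

View pics/w4.png

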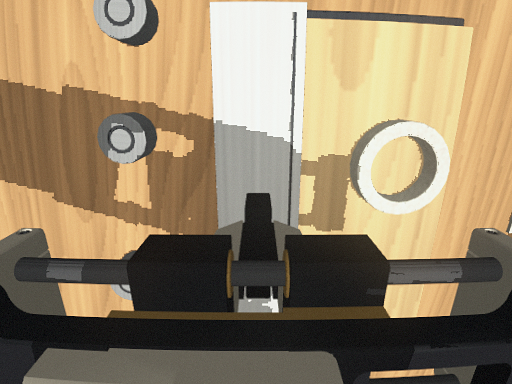

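The bar sits straight in the grip over the plate. The panel's +y end runs (307,22)–(472,28), its far edge starts at (472,28), and the tape is at about (403,166).

```bash
python3 - <<'E'
from h import *
np.set_printoptions(precision=1,suppress=True)
c=load('w4.png')
p=ray(c,[(308,21),(470,28),(458,232)],24);print('panel +y end',p,np.degrees(np.arctan2(*(p[1]-p[0])[::-1])),'far',np.degrees(np.arctan2(*(p[1]-p[2])[::-1]))-90)
q=ray(c,[(308,12),(464,20)],12);print('plate end',q,np.degrees(np.arctan2(*(q[1]-q[0])[::-1])))
b=ray(c,[(211,3),(219,228),(307,3),(297,228)],109);print('bar',b,[np.degrees(np.arctan2(*(b[i]-b[i+1])[::-1])) for i in (0,2)], b[0::2].mean(0))
print('tape',ray(c,[(403,166)],46),'w',ray(c,[(121,139),(119,10)],30))
E
```

```text
panel +y end [[613.4 122.8]
 [747.3 136.5]
 [790.6 -42.8]] 5.8580895945616005 far 13.566557184321766
plate end [[614.1 132.8]
 [748.3 145.7]] 5.503726886069812
bar [[551.7 103.4]
 [564.4 -21.1]
 [600.6 108.6]
 [613.  -16. ]] [np.float64(95.84271902337201), np.float64(95.70199857263631)] [576.1 106. ]
tape [[704.8  19.8]] w [[466.9  15. ]
 [466.3 115.6]]
```

```bash
python3 -m pendant '[[[-0.004,-0.0015,0.02],[0,0,0.007],0.005],[[-0.004,-0.0015,0.04],[0,0,0.007],0.005],[[-0.004,-0.0015,0.06],[0,0,0.007],0.005],[[-0.004,-0.0015,0.075],[0,0,0.007],0.005],[[-0.004,-0.0015,0.082],[0,0,0.007],0.005],[[-0.004,-0.0015,0.085],[0,0,0.007],0.005],[[-0.004,-0.0015,0.085],[0,0,0.007],0.005],[[-0.004,-0.0015,0.085],[0,0,0.007],0.005]]'
python3 -m pendant '[[[0,0,0.001],[0,0,0],0.005],[[0,0,0.002],[0,0,0],0.005],[[0,0,0.002],[0,0,0],0.005]]'
python3 -c "
from h import *
go(625-25*.9954,-23-25*.0958,45,95.6)"
```

```text
time: 12.48
tool_pos: [589.1, -27.5, 207.7]
tcp_rot: [3.14, 0.0, 1.666]
contact_force: [-0.2, 0.6, -3.6]
grip_width: 13.7
time: 12.73
tool_pos: [588.8, -27.7, 205.3]
tcp_rot: [3.141, 0.0, 1.665]
contact_force: [0.1, -0.9, -5.4]
grip_width: 13.6
t=12.7 now grasp [588.9 -27.8  46.3] yaw 95.4 q6 -0.27 | shift [0.0013 0.0115 0.0014] rotvec [ 0.001   0.0003 -0.0036] turn z rad -0.004
```

```bash
python3 -m pendant '[[[0.002,0,0.001],[0,0,-0.003],0.005],[[0.002,0.002,0.001],[0,0,-0.003],0.005],[[0.002,0.004,0.001],[0,0,-0.003],0.005],[[0.002,0.006,0.001],[0,0,-0.003],0.005],[[0.002,0.008,0.001],[0,0,-0.003],0.005],[[0.002,0.008,0.001],[0,0,-0.003],0.005]]'
python3 -m pendant '[[[0,0.001,0],[0,0,0],0.005],[[0,0.002,0],[0,0,0],0.005],[[0,0.002,0],[0,0,0],0.005],[[0,0.002,0],[0,0,0],0.005]]'
python3 -m pendant '[[[0,0.001,0],[0,0,0],0.005],[[0,0.002,0],[0,0,0],0.005],[[0,0.002,0],[0,0,0],0.005],[[0,0.002,0],[0,0,0],0.005]]'
python3 -c "
from h import *
print(get_obs()['moment'])"
```

```text
time: 13.23
tool_pos: [596.7, -24.9, 204.3]
tcp_rot: [3.142, 0.0, 1.668]
contact_force: [-3.3, -1.1, 3.2]
grip_width: 13.7
time: 13.57
tool_pos: [598.2, -24.8, 204.3]
tcp_rot: [-3.141, 0.0, 1.668]
contact_force: [-6.4, -0.2, 5.1]
grip_width: 13.8
time: 13.9
tool_pos: [600.1, -24.6, 204.3]
tcp_rot: [-3.14, -0.0, 1.668]
contact_force: [-7.0, -0.4, 5.9]
grip_width: 13.9
[-0.19380959  0.99871034 -0.10712457]
```

```bash
for i in 1; do python3 -m pendant '[[[0,0.001,-0.0004],[0,0,0],0.005],[[0,0.0015,-0.0004],[0,0,0],0.005],[[0,0.0015,-0.0004],[0,0,0],0.005]]'; done
python3 -m pendant '[[[0,0.001,0],[0,0,0],0.005],[[0,0.0015,0],[0,0,0],0.005],[[0,0.0015,0],[0,0,0],0.005]]'
python3 -m pendant '[[[0,0.001,0],[0,0,0],0.005],[[0,0.0015,0],[0,0,0],0.005],[[0,0.0015,0],[0,0,0],0.005]]'
```

```text
time: 14.15
tool_pos: [600.7, -24.6, 204.3]
tcp_rot: [-3.137, -0.0, 1.668]
contact_force: [-12.2, -1.7, 7.4]
grip_width: 14.1
time: 14.4
tool_pos: [601.3, -24.5, 204.4]
tcp_rot: [-3.134, -0.001, 1.668]
contact_force: [-16.5, -2.6, 12.0]
grip_width: 13.7
time: 14.65
tool_pos: [601.9, -24.5, 204.4]
tcp_rot: [-3.13, -0.001, 1.668]
contact_force: [-21.6, -3.3, 16.8]
grip_width: 13.7
```

Contact with the panel edge shows at about x=600.5, as expected. Ease off and release.

```bash
python3 -m pendant '[[[0,-0.001,0],[0,0,0],0.005],[[0,-0.002,0],[0,0,0],0.005],[[0,-0.002,0],[0,0,0],0.04],[[0,-0.002,0],[0,0,0],0.04],[[0,-0.002,0],[0,0,0],0.04],[[0,-0.002,0],[0,0,0],0.04],[[0,-0.0025,0],[0,0,0],0.04]]'
python3 -m pendant '[[[0,0,-0.03],[0,0,0],0.05],[[0,0,-0.06],[0,0,0],0.05],[[0,-0.04,-0.1],[0,0,0],0.05],[[0,-0.08,-0.13],[0,0,0],0.05],[[0,-0.12,-0.13],[0,0,0],0.05],[[0,-0.12,-0.13],[0,0,0],0.05],[[0,-0.12,-0.13],[0,0,0],0.05],[[0,-0.12,-0.13],[0,0,0],0.05]]'
python3 - <<'E'
from h import *
a=snap('wrist','w5.png'); s=snap('scene','s5.png'); go(466,16.5,100,95)
b=cv2.imread('pics/s5.png')
C=cv2.resize(b[150:280,105:315],None,fx=2.4,fy=2.4,interpolation=cv2.INTER_CUBIC)
w=cv2.imread('pics/w5.png')
D=np.zeros((312+300,800,3),np.uint8)[:600]; D[:312,:504]=C
W=cv2.resize(w,(384,288)); D[312:600,:384]=W
cv2.imwrite('pics/m5.png',D)
cv2.imwrite('pics/m5w.png',w)
E
```

```text
time: 15.23
tool_pos: [602.9, -24.4, 204.3]
tcp_rot: [3.14, 0.0, 1.668]
contact_force: [0.1, -0.4, 1.0]
grip_width: 38.9
time: 15.9
tool_pos: [482.9, -36.1, 335.1]
tcp_rot: [3.139, 0.001, 1.667]
contact_force: [0.5, -0.1, 1.0]
grip_width: 50.1
t=16.0 now grasp [484.1 -36.1 175.2] yaw 95.6 q6 -0.33 | shift [ 0.0541 -0.0128  0.0752] rotvec [0.0012 0.0003 0.0097] turn z rad 0.010
```

View pics/m5.png

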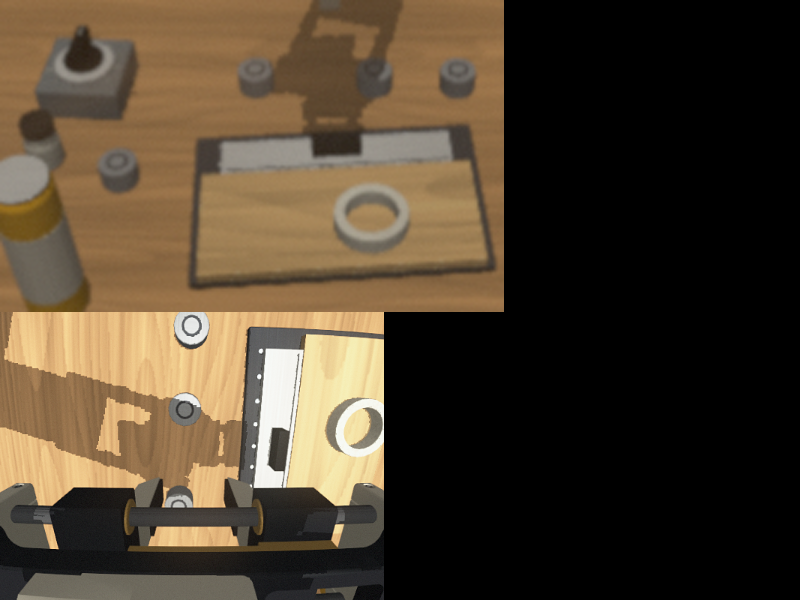

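The bar lies along the edge, well inside both panel corners, with all four weights, the jar and the tape in place. I'll check the seam numerically along lines across it.

```bash
python3 - <<'E'
from h import *
np.set_printoptions(precision=1,suppress=True,linewidth=200)
c=load('w5.png'); g=cv2.cvtColor(c['color'],cv2.COLOR_RGB2GRAY)
th=np.radians(5.5);X=np.array([np.cos(th),np.sin(th)]);Y=np.array([-X[1],X[0]])
d=np.arange(-58,8,2.)
for y in (115,100,60,0):
    P=[np.r_[np.array([625,-23])+k*X+y*Y,22] for k in d]
    u=proj(c,P).astype(np.float32); print(y,u[0],u[-1]); print(cv2.remap(g,u[:,0].reshape(1,-1).copy(),u[:,1].reshape(1,-1).copy(),1)[0])
E
```

```text
115 [344.9  64.9] [408.9  66.5]
[ 99  98  86  95 241 247 248 247 247 246 246 247 247 245 246 245 247 245 245 243 244 243 243 245 243 239 107 247 244 100 228 227 228]
100 [343.8  81.1] [407.1  82.4]
[100 100 105  95 226 248 247 247 247 247 246 247 246 246 247 245 247 244 245 244 243 244 243 245 244 244 144 248 245 174 225 228 227]
60 [340.8 122.4] [402.  123.2]
[103 102 101  99 221 247 246 246 248 246 247 247 246 246 246 245 248 245 245 245 244 247 244 244 246 251 161 249 245 181 230 227 227]
0 [336.3 179.4] [394.5 179.5]
[250 251 219  93 221 246 245 245 246 247 247 248 207 110  58  55  55  58  57  71  70  69  68  69  69  64 164 249 242 152 225 222 224]
```

```bash
python3 - <<'E'
from h import *
np.set_printoptions(precision=4,suppress=True,linewidth=200)
c=load('w5.png'); g=cv2.cvtColor(c['color'],cv2.COLOR_RGB2GRAY)
th=np.radians(5.5);X=np.array([np.cos(th),np.sin(th)]);Y=np.array([-X[1],X[0]])
d=np.arange(116,146,2.)
u=proj(c,[np.r_[np.array([625,-23])-40*X+k*Y,22] for k in d]).astype(np.float32); print(list(zip(d,cv2.remap(g,u[:,0].reshape(1,-1).copy(),u[:,1].reshape(1,-1).copy(),1)[0])))
print('bottle base',ray(load('s0.png'),[(115,278),(141,277)],0),ray(load('d0.png'),[(234,150)],0))
go(464.5,16,24,95.5)
E
```

```text
[(np.float64(116.0), np.uint8(247)), (np.float64(118.0), np.uint8(246)), (np.float64(120.0), np.uint8(246)), (np.float64(122.0), np.uint8(247)), (np.float64(124.0), np.uint8(246)), (np.float64(126.0), np.uint8(246)), (np.float64(128.0), np.uint8(247)), (np.float64(130.0), np.uint8(206)), (np.float64(132.0), np.uint8(94)), (np.float64(134.0), np.uint8(96)), (np.float64(136.0), np.uint8(96)), (np.float64(138.0), np.uint8(96)), (np.float64(140.0), np.uint8(97)), (np.float64(142.0), np.uint8(95)), (np.float64(144.0), np.uint8(96))]
bottle base [[ 805.5619 -335.2358]
 [ 800.5764 -271.0592]] [[ 779.8016 -279.9372]]
t=16.0 now grasp [484.1 -36.1 175.2] yaw 95.6 q6 -0.33 | shift [ 0.0538 -0.0145  0.1512] rotvec [0.0012 0.0004 0.0009] turn z rad 0.001
```

```bash
python3 -m pendant '[[[0.03,-0.008,0.0],[0,0,0],0.07],[[0.0538,-0.0145,0.02],[0,0,0],0.07],[[0.0538,-0.0145,0.06],[0,0,0],0.07],[[0.0538,-0.0145,0.1],[0,0,0],0.07],[[0.0538,-0.0145,0.13],[0,0,0],0.07],[[0.0538,-0.0145,0.15],[0,0,0],0.07],[[0.0538,-0.0145,0.15],[0,0,0],0.07],[[0.0538,-0.0145,0.15],[0,0,0],0.03],[[0.0538,-0.0145,0.15],[0,0,0],0.03],[[0.0538,-0.0145,0.15],[0,0,0],0.03]]'
python3 -m pendant '[[[0,0,0],[0,0,0],0.03],[[0,0,0],[0,0,0],0.03],[[0,0,0],[0,0,0],0.03],[[0,0,0],[0,0,0],0.03]]'
python3 -c "
from h import *
go(595.1,26.4,46,95.5)"
```

```text
time: 16.83
tool_pos: [464.1, 16.1, 185.3]
tcp_rot: [3.139, 0.001, 1.668]
contact_force: [0.2, 0.3, -0.7]
grip_width: 54.5
time: 17.17
tool_pos: [464.1, 16.0, 185.4]
tcp_rot: [3.138, 0.001, 1.668]
contact_force: [1.9, 1.1, 6.4]
grip_width: 43.5
t=17.2 now grasp [464.6  16.   26.4] yaw 95.6 q6 -0.23 | shift [-0.0024  0.1315 -0.0192] rotvec [0.0033 0.0008 0.0009] turn z rad 0.001
```

```bash
python3 -m pendant '[[[0,0,-0.02],[0,0,0],0.03],[[0,0,-0.055],[0,0,0],0.03],[[-0.0024,0.04,-0.065],[0,0,0],0.03],[[-0.0024,0.08,-0.065],[0,0,0],0.03],[[-0.0024,0.12,-0.065],[0,0,0],0.03],[[-0.0024,0.1315,-0.06],[0,0,0],0.03],[[-0.0024,0.1315,-0.05],[0,0,0],0.03],[[-0.0024,0.1315,-0.035],[0,0,0],0.03],[[-0.0024,0.1315,-0.028],[0,0,0],0.03],[[-0.0024,0.1315,-0.025],[0,0,0],0.03]]'
python3 -m pendant '[[[0,0,0.001],[0,0,0],0.03],[[0,0,0.002],[0,0,0],0.03],[[0,0,0.002],[0,0,0],0.03]]'
python3 -c "
from h import *
go(595.1,26.4,48.4,95.5)"
```

```text
time: 18.0
tool_pos: [592.4, 26.5, 207.4]
tcp_rot: [-3.135, -0.001, 1.668]
contact_force: [-9.9, 0.8, 15.4]
grip_width: 43.4
time: 18.25
tool_pos: [594.1, 26.4, 207.5]
tcp_rot: [-3.141, 0.0, 1.668]
contact_force: [-0.1, 0.6, -2.8]
grip_width: 43.3
t=18.2 now grasp [594.1  26.4  48.5] yaw 95.6 q6 -0.18 | shift [-0.0001  0.001   0.0001] rotvec [-0.0001  0.0001  0.0009] turn z rad 0.001
```

```bash
python3 -m pendant '[[[0,0.001,0.0005],[0,0,0],0.03],[[0,0.001,0.001],[0,0,0],0.03],[[0,0.001,0.001],[0,0,0],0.03]]'

```

```text
time: 18.5
tool_pos: [595.0, 26.5, 207.4]
tcp_rot: [-3.141, 0.0, 1.668]
contact_force: [-6.8, 0.1, 6.8]
grip_width: 43.4
```

```bash
python3 -m pendant '[[[0,0,0],[0,0,0],0.06],[[0,0,0],[0,0,0],0.06],[[0,0,0],[0,0,0],0.06],[[0,0,-0.02],[0,0,0],0.06],[[0,0,-0.05],[0,0,0],0.06],[[0,0,-0.08],[0,0,0],0.06],[[0,0,-0.08],[0,0,0],0.06]]'
python3 - <<'E'
from h import *
c=snap('wrist','w6.png'); cv2.imwrite('pics/w6.png',cv2.imread('pics/w6.png')); go(464,118,24.5,95.5)
a=cv2.imread('pics/s5.png'); b=snap('scene','s6.png')['color'][:,:,::-1]
for n,p in dict(w1=(212,183),w3=(296,183),w4=(154,220)).items():
    x,y=p; print(n,np.abs(a[y-10:y+11,x-10:x+11].astype(int)-b[y-10:y+11,x-10:x+11]).mean())
E
```

```text
time: 19.08
tool_pos: [597.3, 26.5, 292.4]
tcp_rot: [3.13, 0.002, 1.668]
contact_force: [1.5, 0.2, 1.0]
grip_width: 60.1
t=19.1 now grasp [597.9  26.4 130.8] yaw 95.6 q6 -0.18 | shift [ 0.104  -0.124   0.1051] rotvec [0.0079 0.0015 0.0011] turn z rad 0.001
w1 6.1315192743764175
w3 2.068027210884354
w4 1.2063492063492063
```

View pics/w6.png

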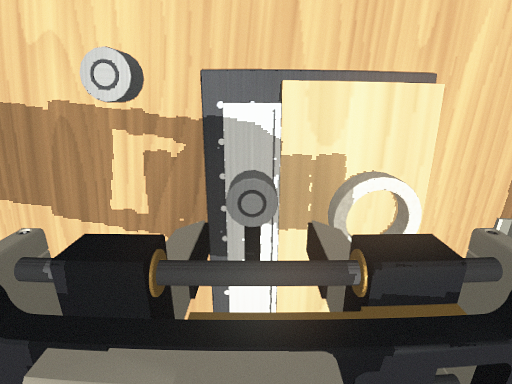

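The weight stands upright on the bar at (252,203). The bar is still flush against the panel edge at x≈281, and w3 is at (105,73).

```bash
python3 - <<'E'
from h import *
c=load('w6.png'); p=ray(c,[(252,203)],52)[0]; print(p,'w3',ray(c,[(105,74)],30))
th=np.radians(5.5);X=np.array([np.cos(th),np.sin(th)]);Y=np.array([-X[1],X[0]]); r=p-np.array([625,-23]); print('d,s',r@X,r@Y)
np.set_printoptions(precision=4,suppress=True); go(464,118,24.5,95.5)
E
```

```text
[594.9747193   25.15101878] w3 [[466.67849827 116.49149233]]
d,s -25.271979630544422 50.807136662311926
t=19.2 now grasp [596.5  26.5 128.6] yaw 95.6 q6 -0.18 | shift [ 0.1039 -0.1228  0.1036] rotvec [0.0037 0.0007 0.001 ] turn z rad 0.001
```

```bash
python3 -m pendant '[[[0.026,-0.03,0],[0,0,0],0.07],[[0.052,-0.06,0],[0,0,0],0.07],[[0.078,-0.09,0],[0,0,0],0.07],[[0.1035,-0.1223,0.0],[0,0,0],0.07],[[0.1035,-0.1223,0.03],[0,0,0],0.07],[[0.1035,-0.1223,0.06],[0,0,0],0.07],[[0.1035,-0.1223,0.09],[0,0,0],0.07],[[0.1035,-0.1223,0.102],[0,0,0],0.07],[[0.1035,-0.1223,0.102],[0,0,0],0.07],[[0.1035,-0.1223,0.102],[0,0,0],0.07]]'
python3 -m pendant '[[[0,0,0],[0,0,0],0.03],[[0,0,0],[0,0,0],0.03],[[0,0,0],[0,0,0],0.03],[[0,0,0],[0,0,0],0.03],[[0,0,0],[0,0,0],0.03],[[0,0,0],[0,0,0],0.03]]'
python3 -c "
from h import *
np.set_printoptions(precision=4,suppress=True)
go(590.1,78.1,46,95.5)"
```

```text
time: 20.02
tool_pos: [463.3, 117.7, 183.1]
tcp_rot: [-3.139, 0.0, 1.668]
contact_force: [-0.1, -1.0, 0.3]
grip_width: 69.8
time: 20.52
tool_pos: [464.2, 117.8, 185.0]
tcp_rot: [3.139, 0.0, 1.668]
contact_force: [1.1, -0.1, 5.3]
grip_width: 43.3
t=20.5 now grasp [464.6 117.8  26. ] yaw 95.6 q6 -0.01 | shift [-0.0517  0.1215 -0.0197] rotvec [0.0023 0.0001 0.0009] turn z rad 0.001
```

```bash
python3 -m pendant '[[[0,0,-0.02],[0,0,0],0.03],[[0,0,-0.055],[0,0,0],0.03],[[-0.015,0.035,-0.065],[0,0,0],0.03],[[-0.03,0.07,-0.065],[0,0,0],0.03],[[-0.045,0.105,-0.065],[0,0,0],0.03],[[-0.052,0.122,-0.065],[0,0,0],0.03],[[-0.052,0.122,-0.055],[0,0,0],0.03],[[-0.052,0.122,-0.045],[0,0,0],0.03],[[-0.052,0.122,-0.036],[0,0,0],0.03],[[-0.052,0.122,-0.028],[0,0,0],0.03]]'
python3 -m pendant '[[[0,0,0],[0,0,0],0.03],[[0,0,0.002],[0,0,0],0.03],[[0,0,0.004],[0,0,0],0.03],[[0,0,0.0055],[0,0,0],0.03],[[0,0,0.0055],[0,0,0],0.03]]'
python3 -c "
from h import *
np.set_printoptions(precision=4,suppress=True)
go(590.1,78.1,46,95.5)"
```

```text
time: 21.35
tool_pos: [588.6, 78.3, 210.3]
tcp_rot: [-3.138, -0.0, 1.668]
contact_force: [0.0, -0.4, -3.3]
grip_width: 43.6
time: 21.77
tool_pos: [590.2, 77.9, 207.1]
tcp_rot: [3.141, 0.0, 1.668]
contact_force: [0.1, -0.3, -2.9]
grip_width: 43.0
t=21.8 now grasp [590.3  77.9  48.1] yaw 95.6 q6 -0.09 | shift [ 0.0002 -0.0001  0.0021] rotvec [0.0007 0.0001 0.0012] turn z rad 0.001
```

```bash
python3 -m pendant '[[[0,0,0.0005],[0,0,0],0.03],[[0,0,0.001],[0,0,0],0.03],[[0,0,0.001],[0,0,0],0.03]]'
python3 -m pendant '[[[0,0,0],[0,0,0],0.06],[[0,0,0],[0,0,0],0.06],[[0,0,0],[0,0,0],0.06],[[0,0,-0.02],[0,0,0],0.06],[[0,0,-0.05],[0,0,0],0.06],[[0,0,-0.08],[0,0,0],0.06],[[0,0,-0.08],[0,0,0],0.06],[[0,0,-0.08],[0,0,0],0.06]]'
python3 - <<'E'
from h import *
np.set_printoptions(precision=4,suppress=True)
go(467,-129.5,24.5,95.5)
a=cv2.imread('pics/s6.png'); b=snap('scene','s7.png')['color'][:,:,::-1]
for n,p in dict(w1=(212,183),w4=(154,220),bar=(230,213)).items():
    x,y=p; print(n,np.abs(a[y-10:y+11,x-10:x+11].astype(int)-b[y-10:y+11,x-10:x+11]).mean())
E
```

```text
time: 22.02
tool_pos: [590.2, 77.9, 207.0]
tcp_rot: [3.141, 0.0, 1.668]
contact_force: [-3.9, -0.3, 5.6]
grip_width: 43.3
time: 22.68
tool_pos: [590.7, 77.8, 287.6]
tcp_rot: [3.137, 0.001, 1.668]
contact_force: [-0.3, -0.5, -0.9]
grip_width: 60.2
t=22.7 now grasp [591.4  77.8 128.6] yaw 95.6 q6 -0.09 | shift [-0.1943 -0.1437  0.1036] rotvec [0.0046 0.0005 0.001 ] turn z rad 0.001
w1 1.4678760393046106
w4 1.2320483749055178
bar 1.999244142101285
```

```bash
python3 -m pendant '[[[-0.194,-0.1437,0],[0,0,0],0.07],[[-0.194,-0.1437,0],[0,0,0],0.07],[[-0.194,-0.1437,0],[0,0,0],0.07],[[-0.194,-0.1437,0],[0,0,0],0.07],[[-0.194,-0.1437,0],[0,0,0],0.07],[[-0.194,-0.1437,0],[0,0,0],0.07],[[-0.194,-0.1437,0],[0,0,0],0.07],[[-0.194,-0.1437,0],[0,0,0],0.07]]'
python3 - <<'E'
from h import *
np.set_printoptions(precision=4,suppress=True)
go(467,-129.5,24.5,95.5)
c=snap('wrist','w8.png'); cv2.imwrite('pics/w8c.png',cv2.imread('pics/w8.png'))
g=cv2.cvtColor(c['color'],cv2.COLOR_RGB2GRAY); u=proj(c,[[467,-129.5,30]])[0]; print(u)
E
```

```text
time: 23.4
tool_pos: [465.0, -130.5, 284.6]
tcp_rot: [-3.14, -0.001, 1.664]
contact_force: [-0.5, 0.8, 0.7]
grip_width: 70.0
t=23.4 now grasp [ 464.6 -130.3  125.6] yaw 95.3 q6 -0.53 | shift [0.0007 0.0023 0.1011] rotvec [-0.0021 -0.0012 -0.0028] turn z rad -0.003
[261.2272 196.1906]
```

```bash
python3 -m pendant '[[[0,0.001,0.03],[0,0,0],0.07],[[0,0.001,0.06],[0,0,0],0.07],[[0,0.001,0.09],[0,0,0],0.07],[[0,0.001,0.101],[0,0,0],0.07],[[0,0.001,0.101],[0,0,0],0.07],[[0,0.001,0.101],[0,0,0],0.03],[[0,0.001,0.101],[0,0,0],0.03],[[0,0.001,0.101],[0,0,0],0.03],[[0,0.001,0.101],[0,0,0],0.03],[[0,0.001,0.101],[0,0,0],0.03]]'
python3 -m pendant '[[[0,0,0],[0,0,0],0.03],[[0,0,0],[0,0,0],0.03],[[0,0,0],[0,0,0],0.03]]'
python3 -c "
from h import *
np.set_printoptions(precision=4,suppress=True)
go(605.2,-78,46,95.5)"
```

```text
time: 24.28
tool_pos: [467.6, -129.2, 185.8]
tcp_rot: [3.139, 0.001, 1.668]
contact_force: [3.1, 0.2, 3.0]
grip_width: 43.6
time: 24.53
tool_pos: [467.6, -129.2, 185.7]
tcp_rot: [3.139, 0.001, 1.668]
contact_force: [1.7, 2.8, 5.7]
grip_width: 43.4
t=24.5 now grasp [ 468.  -129.4   26.7] yaw 95.5 q6 -0.52 | shift [ 0.0377  0.142  -0.0189] rotvec [0.0027 0.0012 0.0008] turn z rad 0.001
```

```bash
python3 -m pendant '[[[0,0,-0.02],[0,0,0],0.03],[[0,0,-0.055],[0,0,0],0.03],[[0.01,0.035,-0.065],[0,0,0],0.03],[[0.02,0.07,-0.065],[0,0,0],0.03],[[0.03,0.105,-0.065],[0,0,0],0.03],[[0.038,0.1415,-0.065],[0,0,0],0.03],[[0.038,0.1415,-0.06],[0,0,0],0.03],[[0.038,0.1415,-0.048],[0,0,0],0.03],[[0.038,0.1415,-0.036],[0,0,0],0.03],[[0.038,0.1415,-0.028],[0,0,0],0.03]]'
python3 -m pendant '[[[0,0,0],[0,0,0],0.03],[[0,0,0.002],[0,0,0],0.03],[[0,0,0.004],[0,0,0],0.03],[[0,0,0.0055],[0,0,0],0.03],[[0,0,0.006],[0,0,0],0.03],[[0,0,0.0065],[0,0,0],0.03],[[0,0,0.0065],[0,0,0],0.03]]'
python3 -c "
from h import *
np.set_printoptions(precision=4,suppress=True)
go(605.2,-78,46,95.5)"
```

```text
time: 25.37
tool_pos: [602.3, -77.8, 209.9]
tcp_rot: [-3.137, -0.001, 1.667]
contact_force: [-0.4, 0.3, -4.2]
grip_width: 43.3
time: 25.95
tool_pos: [604.0, -77.9, 207.8]
tcp_rot: [3.141, 0.001, 1.668]
contact_force: [-4.6, -0.9, 5.1]
grip_width: 43.1
t=25.9 now grasp [604.1 -78.   48.8] yaw 95.6 q6 -0.35 | shift [-0.0002  0.0012  0.0028] rotvec [0.0008 0.0009 0.0009] turn z rad 0.001
```

```bash
python3 -m pendant '[[[0,0,0],[0,0,0],0.06],[[0,0,0],[0,0,0],0.06],[[0,0,0],[0,0,0],0.06],[[0,0,-0.02],[0,0,0],0.06],[[0,0,-0.05],[0,0,0],0.06],[[0,0,-0.08],[0,0,0],0.06],[[0,0,-0.08],[0,0,0],0.06],[[0,0,-0.08],[0,0,0],0.06]]'
python3 - <<'E'
from h import *
np.set_printoptions(precision=4,suppress=True)
go(626,-270.5,24.5,95.5)
a=cv2.imread('pics/s7.png'); b=snap('scene','s8.png')['color'][:,:,::-1]
for n,p in dict(w4=(154,220),bar=(215,213),w3=(280,205)).items():
    x,y=p; print(n,np.abs(a[y-10:y+11,x-10:x+11].astype(int)-b[y-10:y+11,x-10:x+11]).mean())
E
```

```text
time: 26.62
tool_pos: [604.6, -77.6, 288.3]
tcp_rot: [3.137, 0.002, 1.668]
contact_force: [-0.9, -1.0, -0.7]
grip_width: 59.7
t=26.6 now grasp [605.4 -77.8 129.3] yaw 95.6 q6 -0.35 | shift [-0.1939  0.0021  0.1052] rotvec [0.0047 0.0017 0.0011] turn z rad 0.001
w4 2.1504157218442934
bar 42.22524565381708
w3 32.35222978080121
```

```bash
python3 -m pendant '[[[-0.194,0.002,0],[0,0,0],0.07],[[-0.194,0.002,0],[0,0,0],0.07],[[-0.194,0.002,0],[0,0,0],0.07],[[-0.194,0.002,0],[0,0,0],0.07],[[-0.194,0.002,0],[0,0,0],0.07],[[-0.194,0.002,0],[0,0,0],0.07],[[-0.194,0.002,0],[0,0,0],0.07],[[-0.194,0.002,0],[0,0,0],0.07]]'
python3 - <<'E'
from h import *
np.set_printoptions(precision=4,suppress=True)
go(626,-270.5,24.5,95.5)
c=snap('wrist','w9.png'); s=snap('scene','s9.png')
D=np.zeros((384,800,3),np.uint8); D[:,:512]=cv2.imread('pics/w9.png'); 
S=cv2.imread('pics/s9.png')[160:290,140:330]; D[:197,512:800]=cv2.resize(S,(288,197),interpolation=cv2.INTER_CUBIC)
cv2.imwrite('pics/m9.png',D)
E
```

```text
time: 27.33
tool_pos: [624.6, -269.8, 284.5]
tcp_rot: [-3.139, -0.002, 1.668]
contact_force: [0.2, 0.1, 0.0]
grip_width: 70.4
t=27.3 now grasp [ 624.2 -269.5  125.5] yaw 95.6 q6 -0.62 | shift [-0.001   0.0016  0.101 ] rotvec [-0.0024 -0.0022  0.0009] turn z rad 0.001
```

View pics/m9.png

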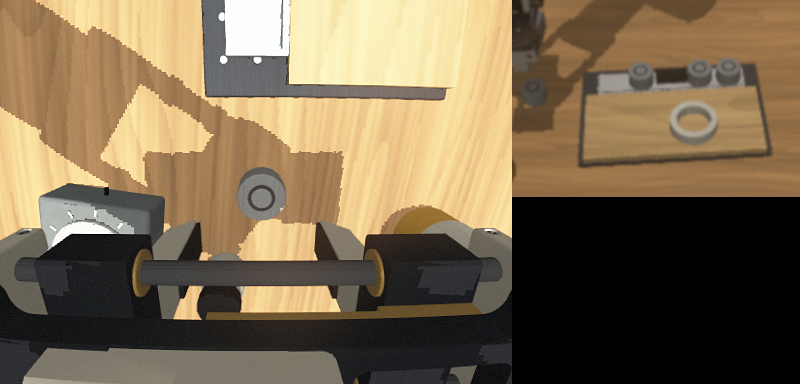

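The scene view shows three weights upright on the bar. The wrist view has w4 at (261,194), the jar below it at (222,290), and the bottle to the right beyond the body's reach.

```bash
python3 - <<'E'
from h import *
print(ray(load('w9.png'),[(261,197)],30), ray(load('w9.png'),[(392,215)],120))
E
python3 -m pendant '[[[-0.001,0.0012,0.03],[0,0,0],0.07],[[-0.001,0.0012,0.06],[0,0,0],0.07],[[-0.001,0.0012,0.085],[0,0,0],0.07],[[-0.001,0.0012,0.101],[0,0,0],0.07],[[-0.001,0.0012,0.101],[0,0,0],0.07],[[-0.001,0.0012,0.101],[0,0,0],0.03],[[-0.001,0.0012,0.101],[0,0,0],0.03],[[-0.001,0.0012,0.101],[0,0,0],0.03],[[-0.001,0.0012,0.101],[0,0,0],0.03],[[-0.001,0.0012,0.101],[0,0,0],0.03]]'
python3 -m pendant '[[[0,0,0],[0,0,0],0.03],[[0,0,0],[0,0,0],0.03],[[0,0,0],[0,0,0],0.03]]'
python3 -c "
from h import *
np.set_printoptions(precision=4,suppress=True)
go(610,-128.4,46,95.5)"
```

```text
[[ 626.40792093 -269.297338  ]] [[ 696.19837777 -242.69246522]]
time: 28.27
tool_pos: [626.5, -271.4, 186.8]
tcp_rot: [3.139, 0.001, 1.668]
contact_force: [-0.9, 1.0, 4.7]
grip_width: 43.1
time: 28.52
tool_pos: [626.6, -271.4, 186.8]
tcp_rot: [3.139, 0.001, 1.668]
contact_force: [0.1, 1.5, 6.4]
grip_width: 43.4
t=28.5 now grasp [ 626.9 -271.6   27.8] yaw 95.6 q6 -0.62 | shift [ 0.1439 -0.0026 -0.0184] rotvec [0.0021 0.0012 0.001 ] turn z rad 0.001
```

```bash
python3 -m pendant '[[[0,0,-0.02],[0,0,0],0.03],[[0,0,-0.055],[0,0,0],0.03],[[0.035,-0.001,-0.065],[0,0,0],0.03],[[0.07,-0.002,-0.065],[0,0,0],0.03],[[0.105,-0.0026,-0.065],[0,0,0],0.03],[[0.142,-0.0026,-0.065],[0,0,0],0.03],[[0.142,-0.0026,-0.06],[0,0,0],0.03],[[0.142,-0.0026,-0.048],[0,0,0],0.03],[[0.142,-0.0026,-0.036],[0,0,0],0.03],[[0.142,-0.0026,-0.028],[0,0,0],0.03]]'
python3 -m pendant '[[[0,0,0],[0,0,0],0.03],[[0,0,0.002],[0,0,0],0.03],[[0,0,0.004],[0,0,0],0.03],[[0,0,0.0055],[0,0,0],0.03],[[0,0,0.006],[0,0,0],0.03],[[0,0,0.006],[0,0,0],0.03]]'
python3 -c "
from h import *
np.set_printoptions(precision=4,suppress=True)
go(610,-128.4,46,95.5)"
```

```text
time: 29.35
tool_pos: [609.3, -131.1, 210.8]
tcp_rot: [-3.139, -0.001, 1.667]
contact_force: [-1.1, -1.3, -3.7]
grip_width: 43.5
time: 29.85
tool_pos: [609.9, -131.0, 208.8]
tcp_rot: [3.141, 0.001, 1.667]
contact_force: [-4.3, -2.3, 4.3]
grip_width: 43.0
t=29.9 now grasp [ 610.  -131.2   49.8] yaw 95.5 q6 -0.43 | shift [0.0026 0.0004 0.0038] rotvec [0.0011 0.0013 0.0006] turn z rad 0.001
```

```bash
python3 -m pendant '[[[0,0,0],[0,0,0],0.06],[[0,0,0],[0,0,0],0.06],[[0,0,0],[0,0,0],0.06],[[0,0,-0.02],[0,0,0],0.06],[[0,0,-0.05],[0,0,0],0.06],[[0,0,-0.08],[0,0,0],0.06],[[0,0,-0.11],[0,0,0],0.06],[[0,0,-0.11],[0,0,0],0.06]]'
python3 - <<'E'
from h import *
np.set_printoptions(precision=4,suppress=True)
go(483,-333,150,180)
E
```

```text
time: 30.52
tool_pos: [611.3, -130.6, 324.1]
tcp_rot: [3.131, 0.005, 1.668]
contact_force: [1.7, -0.1, 0.7]
grip_width: 59.9
t=30.5 now grasp [ 613.  -131.2  165.1] yaw 95.6 q6 -0.43 | shift [-0.189  -0.1474  0.0144] rotvec [ 0.0053  0.012  -1.4736] turn z rad -1.474
```

```bash
python3 -m pendant '[[[-0.03,-0.02,0],[0,0,-0.12],0.05],[[-0.06,-0.04,0],[0,0,-0.24],0.05],[[-0.09,-0.07,0],[0,0,-0.36],0.05],[[-0.12,-0.1,0],[0,0,-0.48],0.05],[[-0.15,-0.12,0],[0,0,-0.6],0.05],[[-0.189,-0.147,0],[0,0,-0.72],0.05],[[-0.189,-0.147,0],[0,0,-0.84],0.05],[[-0.189,-0.147,0],[0,0,-0.96],0.05],[[-0.189,-0.147,0],[0,0,-1.08],0.05],[[-0.189,-0.147,0],[0,0,-1.2],0.05]]'
python3 -m pendant '[[[0,0,0],[0,0,-0.12],0.05],[[0,0,0],[0,0,-0.24],0.05],[[0,0,0],[0,0,-0.275],0.05],[[0,0,0],[0,0,-0.275],0.05],[[0,0,0],[0,0,-0.275],0.05]]'
python3 - <<'E'
from h import *
np.set_printoptions(precision=4,suppress=True)
go(483,-333.5,82,180)
c=snap('wrist','w10.png'); snap('scene','s10.png'); print(proj(c,[[483,-333.5,89]]))
D=np.zeros((590,800,3),np.uint8)
S=cv2.imread('pics/s10.png')[180:280,110:320]; D[:280,:588]=cv2.resize(S,(588,280),interpolation=cv2.INTER_CUBIC)
D[280:580,:400]=cv2.resize(cv2.imread('pics/w10.png'),(400,300)); cv2.imwrite('pics/m10.png',D)
E
```

```text
time: 31.35
tool_pos: [481.5, -333.2, 316.9]
tcp_rot: [3.142, 0.0, 2.873]
contact_force: [-0.5, 0.2, -0.2]
grip_width: 50.0
time: 31.77
tool_pos: [481.9, -332.6, 317.0]
tcp_rot: [3.142, 0.0, 3.141]
contact_force: [-0.3, -0.0, 0.1]
grip_width: 50.1
t=31.8 now grasp [ 481.9 -332.6  158. ] yaw 180.0 q6 -2.31 | shift [-0.0011 -0.0009  0.076 ] rotvec [ 0.      0.0001 -0.0003] turn z rad -0.000
[[256.4908 209.0158]]
```

View pics/m10.png

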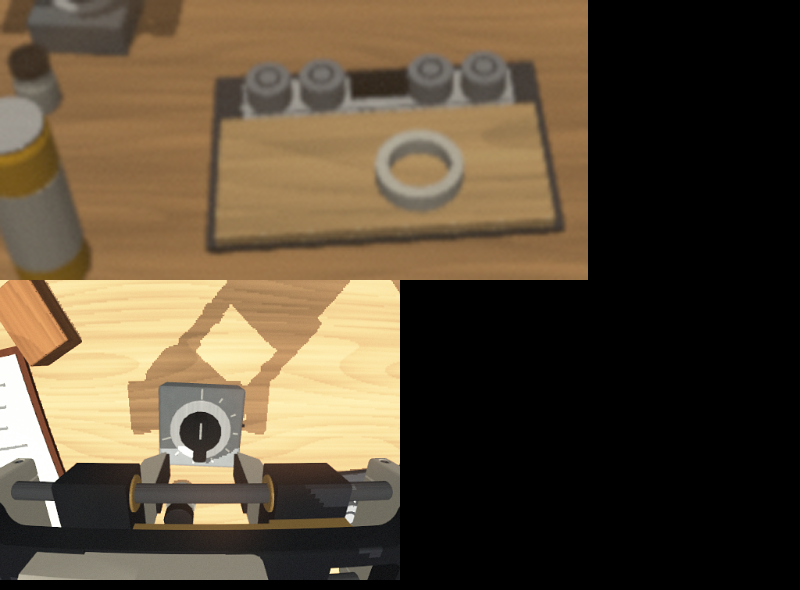

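All four weights stand on the flats, two each side of the grip. The knob's mark still points at the first tick. Grip the knob and turn it clockwise.

```bash
python3 -m pendant '[[[-0.0011,-0.0009,0.03],[0,0,0],0.05],[[-0.0011,-0.0009,0.055],[0,0,0],0.05],[[-0.0011,-0.0009,0.07],[0,0,0],0.05],[[-0.0011,-0.0009,0.0755],[0,0,0],0.05],[[-0.0011,-0.0009,0.0755],[0,0,0],0.05],[[-0.0011,-0.0009,0.0755],[0,0,0],0.005],[[-0.0011,-0.0009,0.0755],[0,0,0],0.005],[[-0.0011,-0.0009,0.0755],[0,0,0],0.005],[[-0.0011,-0.0009,0.0755],[0,0,0],0.005],[[-0.0011,-0.0009,0.0755],[0,0,0],0.005]]'
python3 -m pendant '[[[0,0,0],[0,0,0],0.005],[[0,0,0],[0,0,0],0.005],[[0,0,0],[0,0,0],0.005],[[0,0,0],[0,0,0.1],0.005],[[0,0,0],[0,0,0.2],0.005],[[0,0,0],[0,0,0.3],0.005],[[0,0,0],[0,0,0.4],0.005],[[0,0,0],[0,0,0.5],0.005],[[0,0,0],[0,0,0.6],0.005],[[0,0,0],[0,0,0.7],0.005]]'
python3 -m pendant '[[[0,0,0],[0,0,0.1],0.005],[[0,0,0],[0,0,0.2],0.005],[[0,0,0],[0,0,0.3],0.005],[[0,0,0],[0,0,0.4],0.005],[[0,0,0],[0,0,0.5],0.005],[[0,0,0],[0,0,0.6],0.005],[[0,0,0],[0,0,0.7],0.005],[[0,0,0],[0,0,0.8],0.005],[[0,0,0],[0,0,0.9],0.005],[[0,0,0],[0,0,1.0],0.005]]'
python3 -c "
from h import *
o=get_obs();print(o['moment'],o['tcp_rot'],o['grip_width'])"
```

```text
time: 32.7
tool_pos: [483.1, -333.6, 242.5]
tcp_rot: [-3.141, 0.001, -3.14]
contact_force: [-0.1, -0.0, -0.1]
grip_width: 21.2
time: 33.53
tool_pos: [482.9, -334.3, 242.3]
tcp_rot: [-3.14, 0.002, 2.438]
contact_force: [-1.9, -4.2, 2.6]
grip_width: 13.9
time: 34.37
tool_pos: [482.4, -334.6, 242.2]
tcp_rot: [-3.141, 0.002, 1.438]
contact_force: [-4.5, -5.7, 4.4]
grip_width: 13.8
[-0.96399649  0.70847819  0.02989739] [-3.14122336e+00  2.49381962e-03  1.43833733e+00] 13.81890850415535
```

Side forces are small. I've turned 1.7 rad and will continue.

```bash
python3 -m pendant '[[[0,0,0],[0,0,0.1],0.005],[[0,0,0],[0,0,0.2],0.005],[[0,0,0],[0,0,0.3],0.005],[[0,0,0],[0,0,0.4],0.005],[[0,0,0],[0,0,0.5],0.005],[[0,0,0],[0,0,0.6],0.005],[[0,0,0],[0,0,0.7],0.005],[[0,0,0],[0,0,0.8],0.005],[[0,0,0],[0,0,0.9],0.005],[[0,0,0],[0,0,1.0],0.005]]'
python3 -m pendant '[[[0,0,0],[0,0,0.1],0.005],[[0,0,0],[0,0,0.2],0.005],[[0,0,0],[0,0,0.3],0.005],[[0,0,0],[0,0,0.4],0.005],[[0,0,0],[0,0,0.5],0.005],[[0,0,0],[0,0,0.6],0.005],[[0,0,0],[0,0,0.7],0.005],[[0,0,0],[0,0,0.8],0.005],[[0,0,0],[0,0,0.9],0.005],[[0,0,0],[0,0,1.0],0.005]]'
python3 -m pendant '[[[0,0,0],[0,0,0.1],0.005],[[0,0,0],[0,0,0.2],0.005],[[0,0,0],[0,0,0.3],0.005],[[0,0,0],[0,0,0.4],0.005],[[0,0,0],[0,0,0.5],0.005],[[0,0,0],[0,0,0.55],0.005]]'
python3 -c "
from h import *
o=get_obs();print(o['moment'],o['tcp_rot'],o['grip_width'])"
```

```text
time: 35.2
tool_pos: [482.0, -334.3, 242.2]
tcp_rot: [3.141, 0.002, 0.438]
contact_force: [-6.5, -4.4, 5.5]
grip_width: 13.8
time: 36.03
tool_pos: [482.1, -333.7, 242.3]
tcp_rot: [3.14, 0.002, -0.562]
contact_force: [-6.2, -0.6, 5.7]
grip_width: 13.7
time: 36.53
tool_pos: [482.3, -333.5, 242.2]
tcp_rot: [3.14, 0.001, -1.112]
contact_force: [-4.9, 0.2, 5.6]
grip_width: 13.9
[0.03729873 0.85002278 0.02367248] [ 3.14012826e+00  1.00494540e-03 -1.11176484e+00] 13.894325115625856
```

```bash
python3 -m pendant '[[[0,0,0],[0,0,0.04],0.005],[[0,0,0],[0,0,0.08],0.005],[[0,0,0],[0,0,0.12],0.005],[[0,0,0],[0,0,0.16],0.005],[[0,0,0],[0,0,0.2],0.005],[[0,0,0],[0,0,0.22],0.005],[[0,0,0],[0,0,0.22],0.005]]'
python3 -c "
from h import *
o=get_obs();print(o['moment'],o['tcp_rot'],o['grip_width'])"
```

```text
time: 37.12
tool_pos: [482.5, -333.5, 242.3]
tcp_rot: [3.14, 0.0, -1.326]
contact_force: [-3.4, -0.7, 5.6]
grip_width: 14.4
[0.05988418 0.69686399 0.58799002] [ 3.13999318e+00  7.01698085e-05 -1.32632217e+00] 14.402812195112045
```

```bash
python3 -m pendant '[[[0,0,0],[0,0,0.02],0.005],[[0,0,0],[0,0,0.02],0.005],[[0,0,0],[0,0,0.02],0.05],[[0,0,0],[0,0,0.02],0.05],[[0,0,0],[0,0,0.02],0.05],[[0,0,0],[0,0,0.02],0.05],[[0,0,-0.03],[0,0,0.02],0.05],[[0,0,-0.07],[0,0,0.02],0.05],[[0,0,-0.1],[0,0,0.02],0.05],[[0,0,-0.1],[0,0,0.02],0.05]]'
python3 - <<'E'
from h import *
c=snap('wrist','w11.png'); snap('scene','s11.png'); snap('side','d11.png'); go(480,-333,185,-76)
D=np.zeros((600,800,3),np.uint8)
im=cv2.imread('pics/w11.png')[90:290,150:380]; D[:300,:345]=cv2.resize(im,(345,300),interpolation=cv2.INTER_CUBIC)
D[:300,345:795]=cv2.resize(cv2.imread('pics/d11.png')[120:250,150:345],(450,300),interpolation=cv2.INTER_CUBIC)
D[300:600,:630]=cv2.resize(cv2.imread('pics/s11.png')[180:280,110:320],(630,300),interpolation=cv2.INTER_CUBIC); cv2.imwrite('pics/m11.png',D)
E
```

```text
time: 37.95
tool_pos: [484.0, -334.2, 348.4]
tcp_rot: [-3.135, -0.01, -1.347]
contact_force: [0.7, -0.6, 0.1]
grip_width: 49.8
t=38.1 now grasp [ 482.7 -333.2  182.3] yaw -77.2 q6 2.18 | shift [-0.0009  0.0026 -0.0027] rotvec [ 0.0003  0.0006 -0.0207] turn z rad -0.021
```

View pics/m11.png

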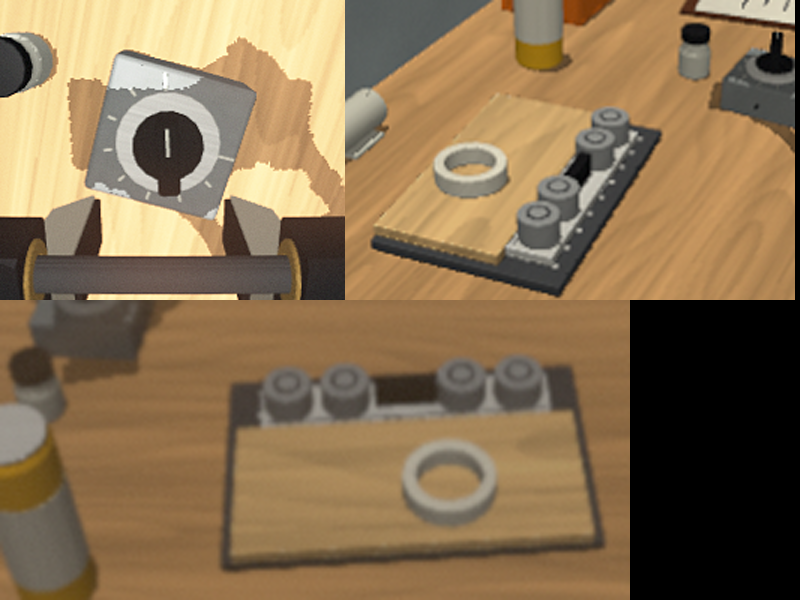

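The mark points at the last tick, full vacuum. Weights, jar and tape look right. One last numeric check that the bar is still flush, from the fixed cameras.

```bash
python3 - <<'E'
from h import *
np.set_printoptions(linewidth=200)
th=np.radians(5.5);X=np.array([np.cos(th),np.sin(th)]);Y=np.array([-X[1],X[0]])
for f in ('s5','d11','s11'):
    c=load(f+'.png'); g=cv2.GaussianBlur(cv2.cvtColor(c['color'],cv2.COLOR_RGB2GRAY),(1,1),0)
    for s in (127,78,35,-35,-78,-128):
        d=np.arange(-60,9,4.)
        u=proj(c,[np.r_[np.array([625,-23])+k*X+s*Y,22] for k in d]).astype(np.float32); print(f,s,cv2.remap(g,u[:,0].reshape(1,-1).copy(),u[:,1].reshape(1,-1).copy(),1)[0])
E
```

```text
s5 127 [ 91  81 104 131 143 145 144 143 143 144 143 141 135 130 134 136 136 137]
s5 78 [ 88  81 106 134 144 147 146 146 147 148 146 145 138 130 134 136 137 138]
s5 35 [ 66  70 101 131 140 143 143 144 147 149 150 149 137 122 126 134 136 138]
s5 -35 [ 72  73 104 134 148 150 151 151 151 151 151 149 141 132 133 134 137 137]
s5 -78 [ 83  79 107 135 147 148 149 150 149 151 150 146 135 129 136 136 136 136]
s5 -128 [ 84  75  91 113 118 111 112 111 111 112 121 124 114 113 121 128 132 133]
d11 127 [ 59  86 157 171 166 174 164 181 173 167 177 159 175 169 154 152 175 176]
d11 78 [104  86 162 192 182  93  80  88 100 119 136 142 139 141 143 139 113 148]
d11 35 [ 76  85 163 186  97  79  87  90  91  90  89  93  97  85  82  87 154 177]
d11 -35 [ 63  91 170 192 182 174 153  77   7  12  16  23  19  56 122 154 171 176]
d11 -78 [ 67  95 168 194 139  73  85  89  90  99 107 112 117 111 100  87 139 176]
d11 -128 [ 60  67 160 185 133  81  86  89  90  90  94  91 102 104  86  72 144 173]
s11 127 [111 109 110 110 106 101  99 103 108 122 135 141 137 132 136 137 137 139]
s11 78 [ 96  94 108 124 134 136 136 136 139 143 147 149 141 132 136 137 138 138]
s11 35 [112 108 103  96  84  73  68  69  67  72  85 108 120 118 127 135 138 140]
s11 -35 [110 111 111 107  98  84  74  69  70  72  80  97 117 127 133 137 138 140]
s11 -78 [ 86  81 105 131 142 143 142 142 143 146 149 148 137 130 137 139 138 139]
s11 -128 [ 94  87  86  97 102  99 100 100 102 108 122 126 115 113 121 129 135 136]
```

The front edge and seam profiles match the ones taken just after the bar was placed and are uniform along its length. Handing in.

```bash
python3 -m pendant '[[[0,0,0],[0,0,0],0.05],[[0,0,0],[0,0,0],0.05],[[0,0,0],[0,0,0],0.05]]'; python3 -c "
from plant import close_job; print(close_job())"
```

```text
time: 38.35
tool_pos: [482.8, -333.4, 340.4]
tcp_rot: [3.14, 0.002, -1.347]
contact_force: [-1.1, 0.4, 1.2]
grip_width: 50.0
the job is handed in; nothing more can be done
None
```

The job is done and handed in at 38 s of the 210 s allowed, and my last checks raised no problems.

1. **Vacuum off:** I turned the knob anticlockwise until it hit its stop, at about 0.84 N m. The mark pointed at the first dial tick. The first grip was a few millimetres off the knob's axis and side force reached about 25 N, so I released, recentred and regripped.
2. **Straightedge:** I laid it on the plate and pressed it against the panel's near edge with about 20 N. Both ends are about 20 mm inside the panel's corners.
3. **Weights:** All four stand upright on the flats, two on each side of the grip.
4. **Full vacuum:** I then turned the knob about 4.4 rad clockwise to its other stop, at about 0.59 N m. The mark points at the last tick.

**Last checks:** In the final pictures the bar's front edge and seam match the views taken just after placing, so it is still flush as far as the roughly 2 mm camera calibration can show. The jar and tape look unmoved by eye. The gripper hangs clear above the knob, touching nothing. I saw no sign that anything had been knocked aside.

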